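Reset the gas cut-off with its key

TASK

Reset the kitchen's gas cut-off: take the key from its wooden stand, push it into the lock on top of the grey box until its collar sits on the plate, and turn it clockwise until it bears firmly against the stop for a moment. Then turn it back until you feel that the lock is fully home, draw the key straight out and stand it in its wooden stand again. Do not force the lock at any time, and leave the vegetables alone.

Things in the scene. Friction and masses are not known exactly. Their poses are not given: they have to be found in the camera images.
- key: Steel key with a blue flat grip, 73 mm long, about 70 g. Origin at its nose (lowest point), z up the shaft. Shaft 9 mm in diameter, nose tapered to 4 mm over the lowest 7 mm. Two wings along +y and -y: 26 mm tip to tip, 4 mm thick, from z = 12 to 24 mm, the lowest 2 mm stepped in by 1 mm. Same after a half turn about z.
- key_collar (a point): Centre of the underside of the key's round collar (34 mm in diameter, 4 mm thick), 32 mm above the nose.
- key_grip (a point): Centre of the key's blue grip, 58 mm above the nose. The grip is 8 mm thick along the key's x, 36 mm wide along its y and reaches from 39 to 73 mm above the nose; pinch it across x.
- lock_box: Grey steel box 90 x 100 x 60 mm (x, y, z), fixed, origin under its centre; z up. Pressing or levering the key in it with over 40 N counts as forcing. Red ticks on its top mark the home direction of the key.
- keyhole (a point): Keyhole centre at the upper face of the box's 6 mm top plate; axes as the box. An 11 mm square for the shaft with a slot 28 mm long, 6 mm wide along y for the wings; free chamber below. With the collar on the plate the wings lie 2 mm below the plate and can turn under it; turned, they cannot be drawn out; they pass the slot within about 0.08 rad of y.
- barrel (a joint): Turn of the hidden barrel in the lock, rad: 0 = home (a rigid end; it starts there), grows clockwise seen from above. The key drives it with about 0.12 rad of play either way, so a key merely aligned with the slot leaves it short of home: turn on until its end is felt, then back to the slot. Stiff, about 0.05 N m; it stays where it is left.
- stop_pin: Hidden upright steel pin, 2 mm radius, in the lock's chamber, fixed, placed differently from lock to lock; origin on its axis. A wing of the key bears on it about 11 mm from the key's axis after a clockwise turn of 0.75 to 1.4 rad. Rigid: 3 to 15 N on it is firm and safe, that is 0.03 to 0.16 N m on top of the barrel's friction.
- key_stand: Fixed wooden block 50 x 56 x 42 mm, origin under its centre, with an upright slot 14 mm (x) by 31 mm (y), 36 mm deep. The key stands in it with its collar on the block's top, its nose 10 mm above the worktop, wings along the slot (some 0.25 rad of play).
- stand_top (a point): Centre of the slot at the top face of the wooden stand.
- tomato: Red tomato, 70 mm, loose bystander; origin at its underside.
- onion: Brown onion, 83 mm wide and 94 mm tall, loose bystander; origin at its underside.
- garlic: Bulb of garlic, 60 mm, loose bystander; origin at its underside.

How it is judged:
On the way, in this order (a step that is already met when the one before it is completed fails the run):
1. key fully in the lock, collar on the plate, lock still home (horizontal distance between key_collar and keyhole below 0.003 m and z of key_collar in the frame of keyhole between -0.003 and 0.0015 m and angle between key's own z axis and vertical below 0.08 rad and value of joint barrel below 0.15 rad), for 0.1 s.
2. key turned clockwise until it bears on the stop with at least 3 N for 0.2 s (value of joint barrel above 0.5 rad and contact force between key and stop_pin above 3 N and z of key_collar in the frame of keyhole below 0.003 m), for 0.2 s.
3. key still in the lock and the lock turned fully home (within 0.05 rad) (value of joint barrel below 0.05 rad and z of key_collar in the frame of keyhole below 0.003 m), for 0.1 s.
4. key drawn out, lock left home (value of joint barrel below 0.07 rad and z of key_collar in the frame of keyhole above 0.034 m), for 0.1 s.
At the end, for the whole second after the job is handed in: The key stands upright (within 0.1 rad) and still in the wooden stand, collar on its top within 3 mm and centred within 6 mm, and the lock is home within 0.07 rad (horizontal distance between key_collar and stand_top below 0.006 m and z of key_collar in the frame of stand_top between -0.003 and 0.003 m and angle between key's own z axis and vertical below 0.1 rad and linear speed of key below 0.01 m/s and value of joint barrel below 0.07 rad); the robot touches nothing.
It fails at once if key forced against the stop with more than 15 N (contact force between key and stop_pin above 15 N).
It fails at once if key forced against the lock with more than 40 N (contact force between key and lock_box above 40 N).
It fails at once if tomato moved more than 15 mm (distance of tomato from where it was at the start of the episode above 0.015 m).
It fails at once if onion moved more than 15 mm (distance of onion from where it was at the start of the episode above 0.015 m).
It fails at once if garlic moved more than 15 mm (distance of garlic from where it was at the start of the episode above 0.015 m).
It also fails if it takes over 72 s, if anything falls off the work surface, if the arm or the gripper's body presses on something with over 40 N, if the wrist force passes 120 N, or if a joint passes its speed limit or range.

ROBOT

A 7-joint arm with a two-finger parallel gripper is mounted at the origin on a cart in front of the work surface, level with it; the furniture and walls round the work are solid. World frame = base frame: x ahead of the robot, y to its left, z up, the work surface at z = 0. Lengths are in m, angles in rad, forces in N, time in s.
With the tool pointing down it reaches from about 0.35 to 0.9 m from the base axis. Payload 8.1 kg.
Tool frame: the origin (TCP) lies between the finger pads; the fingertips stand 22 mm ahead of it and the grasp point (between the pads) lies 3 mm ahead of it; z points along the fingers, y is the line along which they close (so a half turn about z gives the same grasp; the last joint's range is limited). The gripper opens to 85 mm and grips with 20 to 120 N. Pads are 22 mm wide; open, the fingers measure 114 mm over their backs; the gripper's body (76 mm by 85 mm) begins 54 mm behind the grasp point. The pads swing forward as they close: fully open they stand 13 mm farther back than shut.
Start: joints at [-1.36, 0.434, 0.025, 1.573, -0.012, 1.134, -0.075], TCP at [0.193, 0.594, 0.253] pointing down, gripper open.
Joint ranges: [-2.62, 2.62], [-0.44, 2.09], [-1.27, 1.32], [0.08, 2.57], [-1.32, 4.46], [0.12, 2], [-2.74, 2.74]. Speed limits (rad/s): [2.22, 2.22, 3.01, 3.01, 3.14, 3.14, 3.14].

INTERFACE

Orientations are given as a unit quaternion [w, x, y, z].
In Python, from rig import bot, eoat, kin, readout, viewer, ticket, spotter gives the robot as it stands. Calls block until the motion is done:
- bot.move_ptp(position, orientation): joint-space move of the TCP to a pose.
- bot.move_l(position, frame=None, v=0.15, f_stop=None): straight line of the TCP; frame=None keeps the orientation; v is the mean speed in m/s. With f_stop (N) it stops when the force on the tool has changed by that much, and returns True; else False.
- bot.move_joints(angles): joint-space move.
- eoat.move_gripper(opening, force=None): finger opening in m; force is the grip in N (None keeps the last); returns when the fingers have stopped.
- bot.wait(seconds).
- kin.solve_ik(position, orientation): joint angles nearest the present ones, or None.
- readout.get_state(): the state.
- viewer.camera(name): name is "scene" or "side" or "wrist"; returns a dict with "color" (400x640x3 uint8, red, green, blue), "range_z" (400x640 float32, m along the optical axis (not along the pixel's ray), 0 where there is no reading), "vfov" (degrees; the focal length in pixels is half the picture's height over the tangent of half this angle, whatever the lens; pixels are square), "cx", "cy" (the principal point, pixels), "camera_from_world" (4x4, takes a point from world to camera coordinates). Camera axes: x right, y up, looking along -z (the intrinsics and any distortion apply to the point x, -y, -z); pixel columns grow to the right and rows downward; lengths in m; the calibration is good to about 2 mm. A picture is of the moment at which its call begins.
A pose or a line that the arm cannot do raises bot.IKError and nothing moves.
- ticket.job_done(): hands the job in; it is judged then, once.
Trained networks look in the newest picture that a camera, given by its name, has taken for a name from the list of things; names that differ only in an ending like _2 or _b are one class to them, and where a whole thing is asked for, a point or a joint stands for the part that bears it (a point fixed in the world has none). Each returns a list of dicts, best first, with "conf" (0 to 1); they miss things now and then, are a little off and sometimes report something else, mostly with a low value. They report only what shows in the picture. A call takes as long as a camera call.
- spotter.find_in(name, camera): "location" ([x, y, z] in m, in world coordinates, good to about 4 mm: the middle of the surface that is visible of it).
The state is a dict: "time": time; "q": joint angles; "qd": joint speeds; "joint_efforts": joint torques, N m; "tool_pos": TCP position; "eef_rot": TCP orientation; "ft_force": force on the tool from outside, world axes, zero at the start; "ft_torque": the same for the moment, N m; "gripper_width": finger opening in m; "gripper_force": force on a finger pad.
Only numpy, scipy, OpenCV 4.12 (cv2) and the standard library are available. Lean on these libraries where they do the work, as an engineer would, in place of code of your own. Each camera call takes 0.05 s, during which the arm holds its last target. There are 200 camera calls.

## Working session

There is one attempt and no reset: what is moved stays moved. The work goes in short steps, each a Python script; the robot and the scene stay as the last script left them, time stands still between calls to the robot, and variables do not carry over. Pictures are saved under pics/ and viewed, at most 10 in all, crops included, and the job is handed in when it is done.

```bash
ls; mkdir -p pics; cat > h.py <<'E'
import numpy as np, cv2
from rig import bot, eoat, kin, readout, viewer, ticket, spotter
def shot(cam,name):
    d=viewer.camera(cam); cv2.imwrite(f"pics/{name}.png",d["color"][:,:,::-1]); np.savez(f"pics/{name}.npz",**{k:np.asarray(v) for k,v in d.items()}); return d
def world(d):
    "HxWx3 world points"
    H,W=d["range_z"].shape; f=H/2/np.tan(np.radians(float(d["vfov"]))/2)
    v,u=np.mgrid[:H,:W]; z=d["range_z"]
    P=np.stack([(u-float(d["cx"]))*z/f,-(v-float(d["cy"]))*z/f,-z,np.ones_like(z)],-1)
    return (P@np.linalg.inv(d["camera_from_world"]).T)[...,:3]
E
python3 - <<'E'
from h import *
for c in ("scene","side"):
    d=shot(c,c)
    print(c,d["vfov"],d["cx"],d["cy"],[k for k in d])
    for n in ("key","key_grip","lock_box","key_stand","tomato","onion","garlic"):
        print(n,[(np.round(r["location"],3).tolist(),round(r["conf"],2)) for r in spotter.find_in(n,c)][:3])
s=readout.get_state(); print({k:np.round(v,3) for k,v in s.items()})
E
```

```text
pics
rig.py
scene 52.6306145246087 321.0421098838925 199.22820796822845 ['color', 'range_z', 'vfov', 'cx', 'cy', 'camera_from_world']
key [([0.421, 0.01, 0.066], 0.6)]
key_grip [([0.418, 0.011, 0.061], 0.74)]
lock_box [([0.476, -0.155, 0.056], 0.86)]
key_stand [([0.409, 0.004, 0.041], 0.58)]
tomato [([0.654, -0.108, 0.049], 0.77)]
onion [([0.648, -0.221, 0.06], 0.97)]
garlic [([0.641, 0.037, 0.035], 0.69), ([0.411, 0.002, 0.041], 0.22)]
side 45.51831347795392 330.4181374182648 201.73240068900333 ['color', 'range_z', 'vfov', 'cx', 'cy', 'camera_from_world']
key [([0.429, 0.016, 0.06], 0.67)]
key_grip [([0.426, 0.016, 0.056], 0.95)]
lock_box [([0.486, -0.121, 0.057], 0.69)]
key_stand [([0.415, 0.034, 0.036], 0.7)]
tomato [([0.657, -0.086, 0.047], 0.88), ([0.423, 0.015, 0.058], 0.39), ([0.486, -0.12, 0.057], 0.18)]
onion [([0.657, -0.204, 0.051], 0.56)]
garlic [([0.64, 0.05, 0.037], 0.76)]
{'time': np.float64(0.8), 'q': array([-1.36 ,  0.434,  0.025,  1.573, -0.012,  1.134, -0.075]), 'qd': array([ 0.001,  0.001, -0.   ,  0.001, -0.   , -0.001, -0.   ]), 'joint_efforts': array([-1.0000e-03, -6.7025e+01,  1.0240e+00, -3.1656e+01,  1.5000e-02,
        3.0000e-03,  0.0000e+00]), 'tool_pos': array([0.193, 0.595, 0.253]), 'eef_rot': array([-0.   ,  0.156,  0.988,  0.   ]), 'ft_force': array([-0.706,  1.37 ,  0.275]), 'ft_torque': array([-0.032,  0.001,  0.05 ]), 'gripper_force': np.float64(0.0), 'gripper_width': np.float64(0.085)}
```

View pics/scene.png

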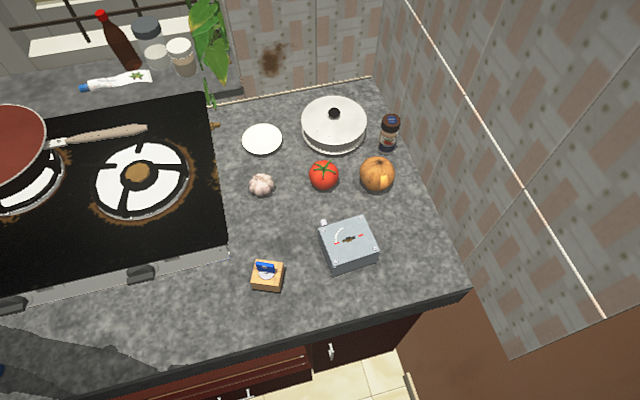

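View pics/side.png

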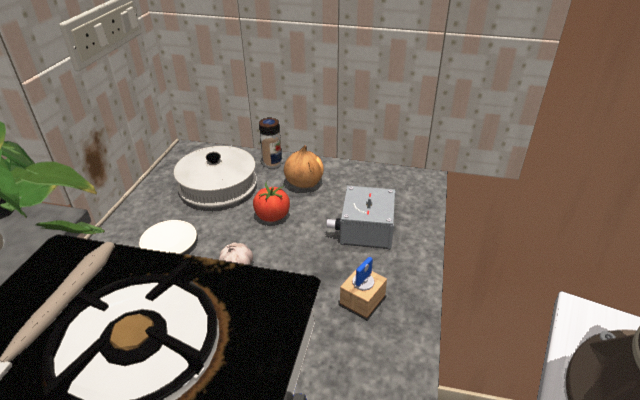

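The scene picture shows the key upright in its stand at about (266,272) and the lock box at (349,240), its slot and red ticks roughly along y. The vegetables are well behind. Next I'll look from above with the wrist camera.

```bash
cat >> h.py <<'E'
def Q(psi):
    "tool down, closing line (tool y) at world angle psi"
    p=(psi+np.pi/2)/2; return np.array([0,np.cos(p),np.sin(p),0])
E
python3 - <<'E'
from h import *
for y in (0,np.pi):
    for p in ((.42,.012,.1),(.476,-.14,.1)):
        for t in (0.,-1.5,.3):
            q=kin.solve_ik(p,Q(y+t)); print(y,t,p,None if q is None else np.round(q,2))
E
```

```text
0 0.0 (0.42, 0.012, 0.1) [-0.63  0.37  0.6   2.26 -0.37  0.6   0.25]
0 -1.5 (0.42, 0.012, 0.1) [-0.86  0.47  0.95  2.28 -0.62  0.68 -0.96]
0 0.3 (0.42, 0.012, 0.1) [-0.6   0.36  0.56  2.26 -0.34  0.6   0.52]
0 0.0 (0.476, -0.14, 0.1) [-0.56  0.67  1.1   2.11 -0.81  0.88  1.03]
0 -1.5 (0.476, -0.14, 0.1) [-0.59  0.71  1.16  2.11 -0.85  0.91 -0.42]
0 0.3 (0.476, -0.14, 0.1) [-0.54  0.64  1.05  2.11 -0.77  0.84  1.28]
3.141592653589793 0.0 (0.42, 0.012, 0.1) [-0.97  0.57  1.16  2.28 -0.79  0.78 -2.4 ]
3.141592653589793 -1.5 (0.42, 0.012, 0.1) [-0.45  0.34  0.36  2.25 -0.21  0.59  1.72]
3.141592653589793 0.3 (0.42, 0.012, 0.1) [-0.97  0.57  1.16  2.28 -0.79  0.78 -2.1 ]
3.141592653589793 0.0 (0.476, -0.14, 0.1) [-0.58  0.7   1.15  2.11 -0.85  0.9  -2.07]
3.141592653589793 -1.5 (0.476, -0.14, 0.1) [-0.2   0.46  0.5   2.08 -0.34  0.68  2.17]
3.141592653589793 0.3 (0.476, -0.14, 0.1) [-0.58  0.7   1.15  2.11 -0.85  0.9  -1.77]
```

```bash
python3 - <<'E'
from h import *
bot.move_ptp([.43,-.07,.32],Q(0))
d=shot("wrist","w1"); print(readout.get_state()["time"],np.round(readout.get_state()["q"],2))
print(np.round(np.linalg.inv(d["camera_from_world"]),3),d["vfov"])
for n in ("key_grip","lock_box","key_stand"):
    print(n,[(np.round(r["location"],3).tolist(),round(r["conf"],2)) for r in spotter.find_in(n,"wrist")][:3])
E
```

```text
3.3583 [-0.82  0.04  0.92  1.95 -0.03  1.17  0.11]
[[ 1.    -0.002  0.001  0.429]
 [ 0.002  0.945  0.327  0.015]
 [-0.001 -0.327  0.945  0.441]
 [ 0.     0.     0.     1.   ]] 70.91717045787529
key_grip [([0.428, 0.01, 0.05], 0.61)]
lock_box []
key_stand [([0.421, 0.015, 0.04], 0.64)]
```

View pics/w1.png

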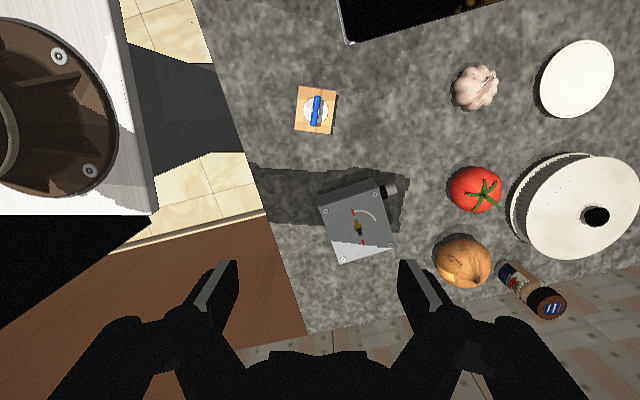

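The wrist view shows the stand with the blue grip at (316,110), and the box at (357,222) with its ticks and slot visible and a yaw of about -0.3 rad. I'll take closer pictures above each.

```bash
python3 - <<'E'
from h import *
bot.move_ptp([.425,.012,.23],Q(0)); shot("wrist","ws")
bot.move_ptp([.478,-.14,.25],Q(0)); shot("wrist","wl")
for n,(x,y) in (("ws",(.425,.012)),("wl",(.478,-.14))):
    d=dict(np.load(f"pics/{n}.npz")); c=d["color"]; P=world(d)
    H=np.append([x,y,.06],1); k=d["camera_from_world"]@H; f=200/np.tan(np.radians(float(d["vfov"]))/2)
    u,v=int(d["cx"]-f*k[0]/k[2]),int(d["cy"]+f*k[1]/k[2]); print(n,u,v,np.round(P[v,u],4))
    cr=c[max(v-90,0):v+90,u-120:u+120]; cv2.imwrite(f"pics/{n}c.png",cv2.resize(cr,None,fx=3,fy=3,interpolation=2)[:,:,::-1])
E
```

```text
ws 318 188 [0.4245 0.0193 0.0839]
wl 318 182 [ 0.4779 -0.1391  0.0596]
```

View pics/wsc.png

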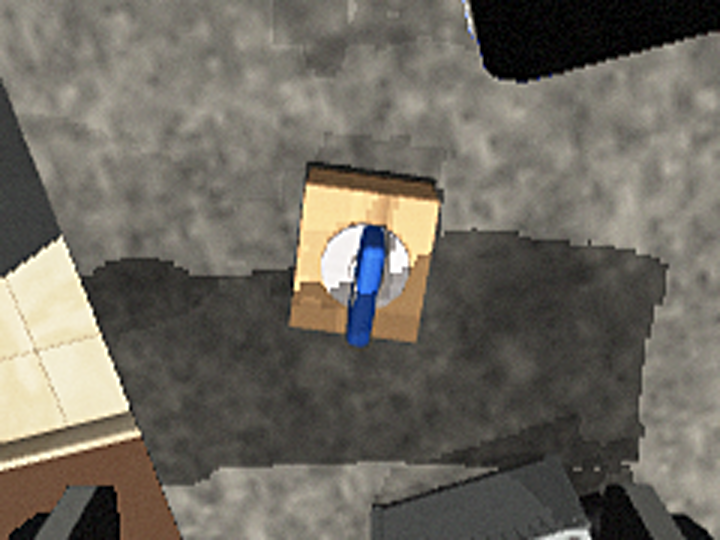

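View pics/wlc.png

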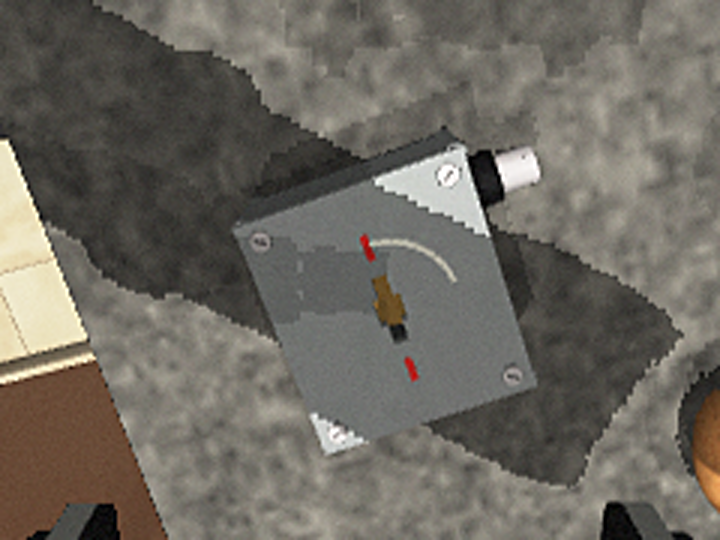

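The stand close-up shows the grip at (367,285), tilted slightly clockwise. The lock close-up shows the slot at (390,308) between ticks at (367,248) and (412,369), with a box yaw of about +0.35 rad. Next I'll calculate these accurately.

```bash
cat >> h.py <<'E'
def onplane(d,u,v,z):
    "world xy where pixel rays meet height z"
    M=np.linalg.inv(d["camera_from_world"]); f=200/np.tan(np.radians(float(d["vfov"]))/2)
    r=np.stack([(np.asarray(u)-float(d["cx"]))/f,-(np.asarray(v)-float(d["cy"]))/f,-np.ones(np.shape(u))],-1)@M[:3,:3].T
    return (M[:3,3]+r*((z-M[2,3])/r[...,2])[...,None])[...,:2]
def rect(xy):
    (cx,cy),s,a=cv2.minAreaRect((xy*1000).astype(np.float32)); return np.round([cx,cy,*s,a],2)
def pca(xy):
    m=xy.mean(0); w,V=np.linalg.eigh(np.cov((xy-m).T)); a=V[:,1]*np.sign(V[1,1]); return m,np.arctan2(-a[0],a[1])
def near(P,xy,r): return np.hypot(P[...,0]-xy[0],P[...,1]-xy[1])<r
E
cat > meas.py <<'E'
from h import *
def blue(d,c0):
    P=world(d);c=d["color"].astype(int);m=(c[...,2]>c[...,0]+40)&(c[...,2]>c[...,1]+25)&near(P,c0,.05)
    v,u=np.nonzero(m); return P[v,u],u,v
def lock(d):
    P=world(d);c=d["color"].astype(int);n=near(P,(.478,-.14),.04)&(abs(P[...,2]-.06)<.008)
    m=(c[...,0]>c[...,1]+70)&(c[...,0]>c[...,2]+70)&n
    v,u=np.nonzero(m); xy=onplane(d,u,v,.06); m0,a=pca(xy)
    t=(xy-m0)@[-np.sin(a),np.cos(a)]; A,B=xy[t>0].mean(0),xy[t<0].mean(0); D=A-B
    h=((c.sum(-1)<130)|(c[...,0]>c[...,2]+35))&near(P,(A+B)/2,.016)
    hv,hu=np.nonzero(h&~m)
    print(" ticks mid",np.round((A+B)/2,4),"yaw",round(np.arctan2(-D[0],D[1]),3),"sep",round(np.hypot(*D),4),len(u)," hole",rect(onplane(d,hu,hv,.06)))
    b=near(P,(.478,-.14),.08)&(abs(P[...,2]-.06)<.006); b=cv2.erode(b.astype(np.uint8),np.ones((3,3)));v,u=np.nonzero(cv2.dilate(b,np.ones((3,3))))
    print(" box top",rect(onplane(d,u,v,.06)),"z",np.median(P[v,u,2]))
def stand(d):
    P,u,v=blue(d,(.425,.015)); t=P[:,2]>.08
    print(" grip top rect",rect(onplane(d,u[t],v[t],.083)),t.sum(),"pca",pca(onplane(d,u[t],v[t],.083)),"zmax",np.percentile(P[:,2],98))
    W=world(d);b=near(W,(.42,.012),.05)&(abs(W[...,2]-.043)<.006)
    v,u=np.nonzero(b); print(" stand top",rect(onplane(d,u,v,.042)),b.sum(),np.median(W[b][:,2]))
if __name__=="__main__":
    for n in ("ws","w1","scene","side"): print(n); d=dict(np.load(f"pics/{n}.npz")); stand(d)
    for n in ("wl","w1","scene","side"): print(n); d=dict(np.load(f"pics/{n}.npz")); lock(d)
E
python3 meas.py
```

```text
ws
 grip top rect [425.81  10.08  35.39   7.8   79.62] 251 pca (array([0.42599165, 0.01061792]), np.float64(-0.1733433212013088)) zmax 0.08471788837580059
 stand top [425.03   9.9   57.17  50.02  82.19] 1778 0.04273297908966578
w1
 grip top rect [425.89   9.63  34.55   7.65  79.77] 186 pca (array([0.42591899, 0.00977892]), np.float64(-0.18063835320885271)) zmax 0.08540052225396644
 stand top [424.86   9.43  55.95  50.04  82.2 ] 1409 0.042878525497181075
scene
 grip top rect [424.56   8.79  34.36   7.42  76.41] 59 pca (array([0.42448261, 0.00854819]), np.float64(-0.2031014688344047)) zmax 0.08361801377522231
 stand top [423.57   9.06  56.09  50.94  82.09] 510 0.040917218385024046
side
 grip top rect [425.97  12.01  36.73   8.16  79.9 ] 93 pca (array([0.42657763, 0.01220122]), np.float64(-0.1633415327094107)) zmax 0.08393044811553316
 stand top [425.69  12.87  61.03  52.17  82.17] 764 0.04221842207444021
wl
 ticks mid [ 0.4881 -0.1524] yaw 0.336 sep 0.0477 25  hole [ 488.02 -150.09   10.12   18.45   14.21]
 box top [ 488.7  -153.79   91.05  102.51   19.15] z 0.06045668441074609
w1
 ticks mid [ 0.4833 -0.1385] yaw 0.334 sep 0.0197 14  hole [ 481.55 -137.81    3.03   25.71   13.58]
 box top [ 488.4  -153.32   90.99  103.33   19.32] z 0.060404202741402846
scene
 ticks mid [ 0.4875 -0.1519] yaw 0.346 sep 0.0486 10  hole [ 486.07 -152.26    3.61   15.76   17.29]
 box top [ 486.7  -154.55   92.    100.31   19.61] z 0.05834605051580377
side
 ticks mid [ 0.4896 -0.1515] yaw 0.341 sep 0.0482 9  hole [0. 0. 0. 0. 0.]
 box top [ 489.35 -150.91   90.28  106.73   19.87] z 0.0599680048288278
```

```bash
python3 - <<'E'
from h import *
import json
kx,ky,yaw=.4258,.0101,-.178
bot.move_ptp([kx,ky,.14],Q(yaw)); eoat.move_gripper(.04)
bot.move_l([kx,ky,.073],v=.08,f_stop=8)
s=readout.get_state();print(s["tool_pos"],s["eef_rot"],s["ft_force"])
eoat.move_gripper(0.0,force=60)
s=readout.get_state();print(s["gripper_width"],s["gripper_force"],s["tool_pos"],s["ft_force"],s["ft_torque"])
z0=s["tool_pos"][2]
print(bot.move_l([kx,ky,z0+.02],v=.04,f_stop=10))
s=readout.get_state();print(s["time"],s["tool_pos"],s["ft_force"],s["ft_torque"])
bot.move_l([kx,ky,.15],v=.1)
s=readout.get_state();print(s["gripper_width"],s["ft_force"],s["ft_torque"])
shot("side","g_side");shot("wrist","g_wrist");shot("scene","g_scene")
for n in ("g_side","g_scene"):
    d=dict(np.load(f"pics/{n}.npz"));v,u=187,318
    k=d["camera_from_world"]@[kx,ky,.13,1];f=200/np.tan(np.radians(float(d["vfov"]))/2);u,v=int(d["cx"]-f*k[0]/k[2]),int(d["cy"]+f*k[1]/k[2])
    cv2.imwrite(f"pics/{n}c.png",cv2.resize(d["color"][v-45:v+45,u-45:u+45],None,fx=4,fy=4,interpolation=2)[:,:,::-1])
a=cv2.imread("pics/g_wrist.png");b=np.hstack([cv2.imread("pics/g_sidec.png"),cv2.imread("pics/g_scenec.png"),cv2.resize(a[180:400,200:440],(393,360))])
cv2.imwrite("pics/g_all.png",cv2.resize(b,None,fx=.7,fy=.7))
E
```

```text
[0.42602901 0.01003068 0.07326477] [1.25220847e-04 7.67197701e-01 6.41410660e-01 1.92678885e-04] [-0.2585947  -1.14676475  0.49982755]
0.00715356185996804 59.72919479012489 [0.42617639 0.01022813 0.07345678] [-1.26170348 -0.4270876   6.71812286] [-0.0015851   0.17064133  0.01185478]
False
8.1917 [0.42580187 0.01028655 0.09352902] [-0.12936437 -0.31639733 -1.04714941] [-0.0563596  -0.0162086  -0.03689125]
0.006945516660263067 [-0.26666027  0.24134602 -0.49988937] [-0.02604211  0.04767424 -0.02873386]
```

View pics/g_all.png

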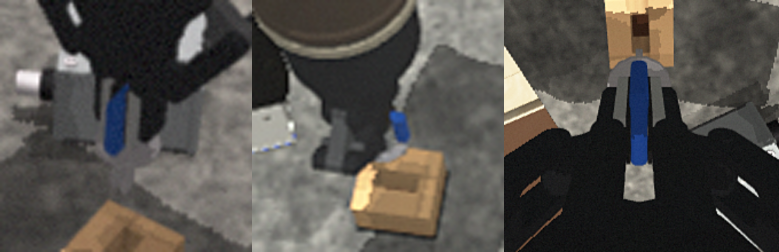

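The key is held upright in the fingers, and the wrist crop shows the grip at (638,110) between the pads. I'll measure its offset from the TCP with the same wrist camera that measured the keyhole.

```bash
python3 - <<'E'
from meas import *
d=dict(np.load("pics/g_wrist.npz")); s=readout.get_state(); t=s["tool_pos"]; print(t)
P,u,v=blue(d,t[:2]); print(np.percentile(P[:,2],[2,50,98]))
for dz in (.008,.010,.012):
    k=abs(P[:,2]-t[2]-.01)<.004
    r=rect(onplane(d,u[k],v[k],t[2]+dz)); m,a=pca(onplane(d,u[k],v[k],t[2]+dz)); print(dz,r,np.round(r[:2]-t[:2]*1000,2),k.sum(),a)
# collar front visible: light grey round
k=d["camera_from_world"]@[*t[:2],t[2]-.027,1];print(np.linalg.inv(d["camera_from_world"])[:3,3]-t)
E
```

```text
[0.42534553 0.01004675 0.14943728]
[0.13018777 0.15875787 0.16029057]
0.008 [424.39  10.    37.49   7.44  80.31] [-0.96 -0.05] 957 -0.17432624585866052
0.01 [424.66  11.47  36.83   7.31  80.31] [-0.69  1.42] 957 -0.17432624585866063
0.012 [424.93  12.94  36.17   7.18  80.31] [-0.42  2.89] 957 -0.1743262458586604
[0.01432775 0.08288343 0.12100084]
```

```bash
python3 - <<'E'
from meas import *
a=.336
h=np.array([.4884,-.1522]); ey=np.array([-np.sin(a),np.cos(a)])
p=h-.06*ey
bot.move_ptp([*h,.2],Q(a)); bot.move_l([*p,.16],v=.12)
d=shot("wrist","wh"); print(readout.get_state()["time"],readout.get_state()["tool_pos"]); lock(d)
t=readout.get_state()["tool_pos"]
P,u,v=blue(d,t[:2]);k=abs(P[:,2]-t[2]-.01)<.004
r=rect(onplane(d,u[k],v[k],t[2]+.0105));o=r[:2]-t[:2]*1000;print("grip",r,"off tool xy frame(ex,ey)",o@[np.cos(a),np.sin(a)],o@ey)
k=d["camera_from_world"]@[*h,.06,1];f=200/np.tan(np.radians(float(d["vfov"]))/2);u,v=int(d["cx"]-f*k[0]/k[2]),int(d["cy"]+f*k[1]/k[2]);print(u,v)
cv2.imwrite("pics/whc.png",cv2.resize(d["color"][v-60:v+60,u-80:u+80],None,fx=5,fy=5,interpolation=0)[:,:,::-1])
E
```

```text
10.6083 [ 0.50826577 -0.20785402  0.16018956]
 ticks mid [ 0.4885 -0.1525] yaw 0.342 sep 0.0479 62  hole [ 488.06 -151.43   10.15   20.45   19.3 ]
 box top [ 488.97 -154.32   91.    100.73   19.7 ] z 0.06045020064896442
grip [ 506.34 -205.95    7.24   35.92   19.79] off tool xy frame(ex,ey) -1.1903049776059471 2.4325059562732947
318 140
```

View pics/whc.png

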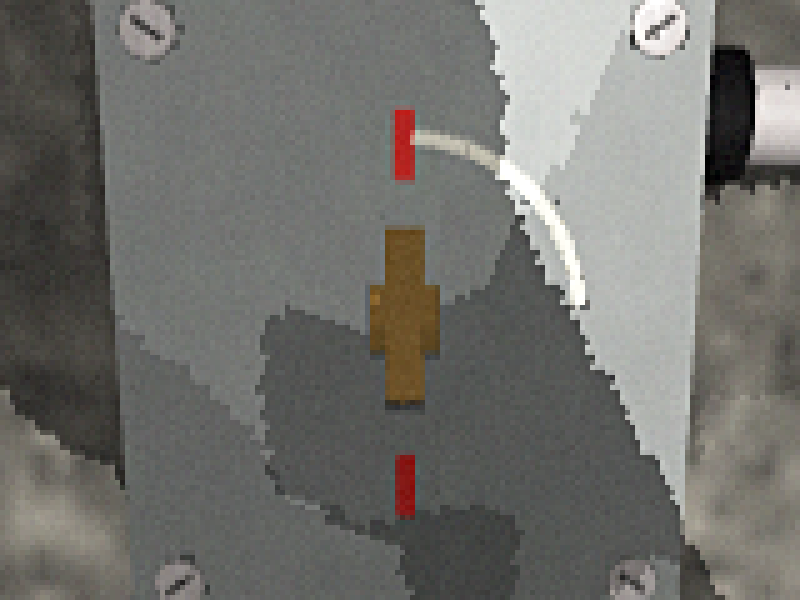

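The slot is clear at crop (405,318), about pixel (319,143), and the tick midpoint agrees with it. I'll now insert by feel.

```bash
cat >> h.py <<'E'
A=.340; EX=np.array([np.cos(A),np.sin(A)]); EY=np.array([-np.sin(A),np.cos(A)])
def st(msg=""):
    s=readout.get_state(); f,t=s["ft_force"],s["ft_torque"]
    print(msg,"t%.1f"%s["time"],"tcp",np.round(s["tool_pos"]*1000,2),"Fxyz(lock)",np.round([f[:2]@EX,f[:2]@EY,f[2]],1),"T",np.round(t,3)); return s
E
python3 - <<'E'
from h import *
d=dict(np.load("pics/wh.npz")); print(onplane(d,np.array([319.]),np.array([143.5]),.06))
c=np.array([.4884,-.1523])+.0007*EX-.0010*EY; print(c)
bot.move_l([*c,.16],Q(A),v=.1); bot.move_l([*c,.13],v=.08); bot.wait(.2); st("free")
for z in (.119,.113,.108,.091):
    r=bot.move_l([*c,z],v=.03,f_stop=5); st(f"z{z} {r}")
    if r: break
E
```

```text
[[ 0.4893783  -0.15402294]]
[ 0.48939342 -0.15300931]
free t12.1 tcp [ 489.7  -153.17  130.4 ] Fxyz(lock) [-0.3  0.3 -0.3] T [ 0.022 -0.02   0.039]
z0.119 False t12.6 tcp [ 489.26 -153.05  118.84] Fxyz(lock) [ 0.5 -0.6 -0.9] T [-0.023 -0.045  0.008]
z0.113 False t12.9 tcp [ 489.23 -153.01  112.79] Fxyz(lock) [ 0.  -0.8 -1.1] T [-0.007 -0.    -0.049]
z0.108 False t13.3 tcp [ 489.29 -153.05  107.84] Fxyz(lock) [-0.1 -0.1 -1.3] T [-0.012 -0.025  0.016]
z0.091 True t13.8 tcp [ 489.2  -152.94   91.51] Fxyz(lock) [-0.9  0.2  7.7] T [0.117 0.226 0.037]
```

```bash
cat >> h.py <<'E'
def avg(n=6,w=.02):
    F=[];T=[];
    for _ in range(n):
        s=readout.get_state();F.append(s["ft_force"]);T.append(s["ft_torque"]);bot.wait(w)
    f=np.mean(F,0);t=np.mean(T,0);return s,f,t
def psi_of(s):
    w,x,y,z=s["eef_rot"]; return 2*np.arctan2(y,x)-np.pi/2
def rep(s,f,t,m=""):
    print(m,"t%.1f"%s["time"],"tcp",np.round(s["tool_pos"]*1000,2),"psi-A %.3f"%((psi_of(s)-A+np.pi)%(2*np.pi)-np.pi),"F",np.round(f,1),"T",np.round(t,3))
E
python3 - <<'E'
from h import *
rep(*avg(),"in")
p=readout.get_state()["tool_pos"].copy(); p[2]+=.0004
bot.move_l(p,v=.02); rep(*avg(),"up")
for k in (-.05,-.1,-.15,-.2,-.25,-.3):
    bot.move_l(p,Q(A+k),v=.05); rep(*avg(),k)
np.save("p.npy",p)
E
```

```text
in t13.9 tcp [ 489.2  -152.9    91.51] psi-A 0.000 F [-0.6  0.3  7.6] T [0.134 0.234 0.015]
up t14.2 tcp [ 489.   -152.85   91.65] psi-A 0.000 F [-0.3  0.5 -0.9] T [ 0.005 -0.012  0.003]
-0.05 t14.6 tcp [ 489.14 -152.84   91.82] psi-A -0.049 F [-0.1  0.1 -0.8] T [ 0.004 -0.014  0.009]
-0.1 t14.9 tcp [ 489.38 -152.88   91.97] psi-A -0.098 F [ 0.3 -0.2 -1.1] T [ 0.024 -0.203  0.012]
-0.15 t15.3 tcp [ 489.54 -152.88   91.98] psi-A -0.148 F [ 2.4  0.2 -1.7] T [ 0.054 -0.619  0.013]
-0.2 t15.6 tcp [ 489.52 -152.88   92.01] psi-A -0.198 F [ 3.7  0.2 -1.7] T [ 0.11  -0.866  0.039]
-0.25 t16.0 tcp [ 489.51 -152.89   91.99] psi-A -0.248 F [ 4.8  0.9 -1.6] T [ 0.126 -1.109  0.055]
-0.3 t16.3 tcp [ 489.51 -152.89   92.01] psi-A -0.298 F [ 5.2  0.6 -1.8] T [ 0.161 -1.238  0.056]
```

```bash
python3 - <<'E'
from h import *
p=np.load("p.npy"); k=-.3
while k>-.66:
    f=avg(3)[1]; p[:2]+=np.clip(f[:2]/15000*.7,-.0004,.0004)
    k-=.1; bot.move_l(p,Q(A+k),v=.08); rep(*avg(4),round(k,2))
base=avg(6)[2][2]; print("base",base)
while k>-1.7:
    k-=.025; bot.move_l(p,Q(A+k),v=.05); s,f,t=avg(4,.015); rep(s,f,t,round(k,3))
    if t[2]-base>.03: break
np.save("p.npy",p); np.save("k.npy",[k,base])
E
```

```text
-0.4 t16.7 tcp [ 489.64 -152.92   92.03] psi-A -0.396 F [ 4.5  0.5 -0.3] T [ 0.071 -1.111  0.036]
-0.5 t17.1 tcp [ 489.75 -152.9    92.  ] psi-A -0.496 F [ 4.3 -0.3  0.7] T [ 0.004 -1.12   0.051]
-0.6 t17.4 tcp [ 489.9  -152.9    91.97] psi-A -0.596 F [4.6 0.2 1.5] T [-0.034 -1.052  0.058]
-0.7 t17.8 tcp [ 490.02 -152.88   91.9 ] psi-A -0.696 F [ 4.2 -0.5  1.7] T [-0.089 -1.035  0.053]
base 0.03953728089037392
-0.725 t18.2 tcp [ 490.09 -152.95   91.93] psi-A -0.724 F [ 4.6 -0.6  0.3] T [-0.203 -1.083  0.039]
-0.75 t18.5 tcp [ 490.11 -152.93   91.93] psi-A -0.749 F [ 4.9 -1.6  1.1] T [-0.278 -1.122  0.045]
-0.775 t18.9 tcp [ 490.13 -152.91   91.93] psi-A -0.774 F [ 4.8 -1.2  0.5] T [-0.324 -1.145  0.047]
-0.8 t19.2 tcp [ 490.18 -152.92   91.95] psi-A -0.800 F [ 4.7 -1.4  0.6] T [-0.323 -1.202  0.057]
-0.825 t19.5 tcp [ 490.18 -152.94   91.93] psi-A -0.825 F [ 4.9 -1.6  0.2] T [-0.364 -1.197  0.035]
-0.85 t19.8 tcp [ 490.15 -152.93   91.92] psi-A -0.850 F [ 5.1 -1.  -0.3] T [-0.363 -1.249  0.021]
-0.875 t20.1 tcp [ 490.21 -152.91   91.94] psi-A -0.875 F [ 4.7 -1.5  0.1] T [-0.368 -1.22   0.045]
-0.9 t20.4 tcp [ 490.23 -152.97   91.96] psi-A -0.900 F [ 5.3 -1.6 -0.1] T [-0.372 -1.263  0.047]
-0.925 t20.8 tcp [ 490.24 -152.98   91.96] psi-A -0.925 F [ 5.3 -1.5  0. ] T [-0.403 -1.264  0.056]
-0.95 t21.1 tcp [ 490.24 -152.99   91.94] psi-A -0.950 F [ 4.9 -1.3  0.3] T [-0.381 -1.283  0.033]
-0.975 t21.4 tcp [ 490.27 -153.01   91.96] psi-A -0.975 F [ 5.1 -1.8 -0.3] T [-0.413 -1.301  0.052]
-1.0 t21.7 tcp [ 490.21 -152.92   91.96] psi-A -1.000 F [ 4.9 -1.6  0.7] T [-0.319 -1.228  0.063]
-1.025 t22.0 tcp [ 490.12 -152.78   91.93] psi-A -1.024 F [ 4.7 -0.5  1.3] T [-0.205 -1.122  0.068]
-1.05 t22.3 tcp [ 490.04 -152.7    91.93] psi-A -1.049 F [4.2 0.5 2.7] T [ 0.067 -1.012  0.095]
```

```bash
python3 - <<'E'
from h import *
p=np.load("p.npy"); k=np.load("k.npy")[0]
s,f,t=avg(6); rep(s,f,t,"now")
for _ in range(6):
    if t[2]>.12: break
    k-=.015; bot.move_l(p,Q(A+k),v=.05); s,f,t=avg(8,.015); rep(s,f,t,round(k,3))
bot.wait(.35); rep(*avg(10,.02),"hold")
np.save("k.npy",[k,.045])
E
```

```text
now t22.4 tcp [ 490.02 -152.69   91.9 ] psi-A -1.049 F [3.9 0.5 2.6] T [ 0.097 -0.99   0.086]
-1.065 t22.8 tcp [ 489.96 -152.67   91.87] psi-A -1.065 F [3.7 1.3 3.5] T [ 0.364 -0.866  0.115]
-1.08 t23.2 tcp [ 489.97 -152.62   91.88] psi-A -1.080 F [2.9 2.9 4.8] T [ 0.67  -0.707  0.086]
-1.095 t23.6 tcp [ 489.93 -152.54   91.86] psi-A -1.096 F [2.3 3.4 5.3] T [ 0.841 -0.577  0.11 ]
-1.11 t24.0 tcp [ 489.85 -152.48   91.84] psi-A -1.111 F [2.1 3.9 5.6] T [ 0.961 -0.507  0.133]
hold t24.5 tcp [ 489.85 -152.48   91.84] psi-A -1.111 F [2.2 4.3 5.7] T [ 0.948 -0.502  0.129]
```

```bash
python3 - <<'E'
from h import *
p=np.load("p.npy"); k=np.load("k.npy")[0]; print(p,k)
p0=np.array([.4892,-.1529,p[2]])
for k in (-1.0,-.8,-.6,-.4,-.2,-.1,-.05,0.):
    w=np.clip(-k/.5,0,1); bot.move_l(p0*(1-w)+p*w,Q(A+k),v=.08); rep(*avg(4),k)
while k<.35:
    k+=.02; bot.move_l(p0,Q(A+k),v=.05); s,f,t=avg(5,.015); rep(s,f,t,round(k,3))
    if t[2]<-.10: break
np.save("k.npy",[k,0]); np.save("p0.npy",p0)
E
```

```text
[ 0.49008705 -0.1528548   0.09191131] -1.1099999999999997
-1.0 t24.8 tcp [ 489.66 -153.5    91.78] psi-A -1.005 F [ 1.6 -1.1 -0.7] T [-0.336 -0.472 -0.01 ]
-0.8 t25.2 tcp [ 489.95 -153.44   91.85] psi-A -0.805 F [ 2.8 -2.9 -1.2] T [-0.798 -0.566 -0.027]
-0.6 t25.6 tcp [ 490.06 -152.91   91.9 ] psi-A -0.605 F [ 1.9 -2.6 -0.7] T [-0.649 -0.55  -0.025]
-0.4 t26.1 tcp [ 489.9  -152.62   91.87] psi-A -0.405 F [ 2.4 -0.7 -0.3] T [-0.343 -0.564 -0.026]
-0.2 t26.5 tcp [ 489.53 -152.69   91.83] psi-A -0.205 F [ 2.6 -0.3 -0.9] T [-0.108 -0.681 -0.002]
-0.1 t26.8 tcp [ 489.36 -152.68   91.83] psi-A -0.104 F [ 2.6  0.  -1. ] T [ 0.035 -0.72   0.009]
-0.05 t27.1 tcp [ 489.34 -152.69   91.86] psi-A -0.053 F [ 3.3  0.3 -1.4] T [ 0.126 -0.842 -0.023]
0.0 t27.4 tcp [ 489.24 -152.8    91.89] psi-A -0.002 F [ 3.8  1.2 -2.3] T [ 0.208 -0.885 -0.044]
0.02 t27.8 tcp [ 489.22 -152.82   91.89] psi-A 0.020 F [ 3.6  0.8 -2.3] T [ 0.285 -0.932 -0.036]
0.04 t28.1 tcp [ 489.19 -152.83   91.89] psi-A 0.040 F [ 3.9  1.4 -2.4] T [ 0.326 -0.934 -0.033]
0.06 t28.4 tcp [ 489.17 -152.91   91.9 ] psi-A 0.060 F [ 3.9  1.8 -2.2] T [ 0.371 -0.928 -0.019]
0.08 t28.8 tcp [ 489.14 -152.89   91.9 ] psi-A 0.080 F [ 3.6  1.7 -2.5] T [ 0.385 -0.894 -0.044]
0.1 t29.1 tcp [ 489.15 -152.91   91.92] psi-A 0.100 F [ 3.3  1.4 -2.6] T [ 0.411 -0.844 -0.05 ]
0.12 t29.4 tcp [ 489.16 -152.93   91.9 ] psi-A 0.120 F [ 3.6  1.7 -2.5] T [ 0.373 -0.804 -0.028]
0.14 t29.8 tcp [ 489.13 -152.92   91.9 ] psi-A 0.140 F [ 2.9  1.5 -2.1] T [ 0.348 -0.745 -0.024]
0.16 t30.1 tcp [ 489.18 -152.92   91.9 ] psi-A 0.160 F [ 2.6  1.5 -2.3] T [ 0.363 -0.737 -0.103]
```

```bash
python3 - <<'E'
from h import *
p0=np.load("p0.npy"); k=np.load("k.npy")[0]
s,f,t=avg(8); rep(s,f,t,"now")
while k<.4 and t[2]>-.15:
    k+=.02; bot.move_l(p0,Q(A+k),v=.05); s,f,t=avg(8,.015); rep(s,f,t,round(k,3))
bot.wait(.15); rep(*avg(8),"hold"); np.save("k.npy",[k,0])
E
```

```text
now t30.2 tcp [ 489.13 -152.89   91.9 ] psi-A 0.160 F [ 2.9  1.7 -2.4] T [ 0.372 -0.702 -0.067]
0.18 t30.6 tcp [ 489.13 -152.89   91.9 ] psi-A 0.180 F [ 2.7  1.7 -2.9] T [ 0.373 -0.664 -0.194]
hold t30.9 tcp [ 489.14 -152.91   91.89] psi-A 0.180 F [ 2.5  1.6 -2.8] T [ 0.355 -0.657 -0.201]
```

```bash
python3 - <<'E'
from h import *
p0=np.load("p0.npy"); k=.045
bot.move_l(p0,Q(A+k),v=.05); s,f,t=avg(8); rep(s,f,t,"aligned")
p0[:2]+=f[:2]/15000*.8
bot.move_l(p0,v=.02); rep(*avg(5),"null")
for dz in (.003,.008,.014,.022,.034):
    r=bot.move_l([p0[0],p0[1],p0[2]+dz],v=.025,f_stop=6); rep(*avg(3),f"{dz} {r}")
    if r: break
np.save("p0.npy",p0)
E
```

```text
aligned t31.3 tcp [ 488.84 -153.07   91.87] psi-A 0.048 F [ 0.5  0.1 -1. ] T [ 0.022 -0.029  0.002]
null t31.6 tcp [ 489.14 -153.     91.94] psi-A 0.045 F [ 0.1  0.2 -0.8] T [ 0.014  0.002 -0.009]
0.003 False t32.0 tcp [ 489.41 -153.     95.11] psi-A 0.045 F [-0.2 -0.3 -0.9] T [-0.083  0.017 -0.017]
0.008 False t32.4 tcp [ 489.41 -152.97  100.12] psi-A 0.045 F [ 0.3 -1.  -0.2] T [-0.229 -0.107 -0.006]
0.014 False t32.8 tcp [ 489.34 -152.96  106.07] psi-A 0.045 F [-0.  -0.8  0.2] T [-0.306 -0.101 -0.03 ]
0.022 False t33.3 tcp [ 489.13 -152.65  113.94] psi-A 0.045 F [ 0.2  0.8 -0.3] T [ 0.017  0.014 -0.023]
0.034 False t34.0 tcp [ 489.22 -152.79  125.91] psi-A 0.045 F [ 0.2 -0.  -0.9] T [-0.008  0.002 -0.008]
```

```bash
python3 - <<'E'
from h import *
p0=np.load("p0.npy"); c=[.4256,.0098]; q=Q(-.095)
bot.move_l([*p0[:2],.16],v=.1)
bot.move_ptp([*c,.16],q); bot.move_l([*c,.118],v=.1); rep(*avg(3),"above")
for z in (.10,.07):
    r=bot.move_l([*c,z],v=.03,f_stop=5); rep(*avg(4),f"{z} {r}")
    if r: break
E
```

```text
above t35.9 tcp [426.05   9.02 118.29] psi-A -0.436 F [-0.2  0.4 -0.5] T [-0.041 -0.01  -0.001]
0.1 False t36.7 tcp [425.68   9.75 100.05] psi-A -0.435 F [ 0.3  0.3 -1. ] T [0.032 0.023 0.01 ]
0.07 True t37.6 tcp [425.46   9.78  73.46] psi-A -0.435 F [-1.7  0.1  9.9] T [ 0.067  0.321 -0.002]
```

Contact came at 73.5 mm, the same height as at the grasp, so the collar is on the block. I'll release the key and check.

```bash
python3 - <<'E'
from meas import *
p=readout.get_state()["tool_pos"]; p[2]+=.0003; bot.move_l(p,v=.02)
eoat.move_gripper(.04); bot.wait(.2)
bot.move_l([p[0],p[1],.14],v=.08); bot.move_l([p[0],p[1],.23],Q(0),v=.15); bot.wait(.3)
d=shot("wrist","end"); stand(d); print(readout.get_state()["time"])
cv2.imwrite("pics/endc.png",cv2.resize(d["color"][100:300,200:440],None,fx=3,fy=3)[:,:,::-1])
stand(shot("side","end_side"))
E
```

```text
grip top rect [424.11   9.93  34.97   7.72  84.6 ] 253 pca (array([0.42417758, 0.01025938]), np.float64(-0.09276343447122538)) zmax 0.08450095828498881
 stand top [425.04   9.81  57.13  50.02  82.21] 1823 0.0427078141561501
40.575
 grip top rect [424.24  11.41  35.16   8.19  84.35] 86 pca (array([0.4246651 , 0.01170155]), np.float64(-0.09384016876354193)) zmax 0.08373246502673126
 stand top [425.56  12.43  60.11  52.31  82.17] 783 0.04215734087296563
```

View pics/endc.png

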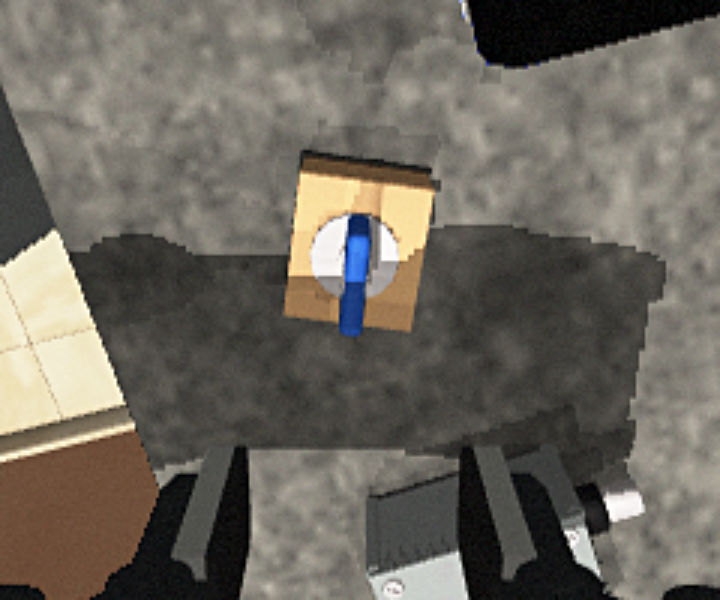

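The key stands upright in the stand at (355,270), about 1 mm off centre, with its grip top at the same height as at the start. The gripper is clear.

```bash
python3 -c "
from h import *
print(ticket.job_done())"
```

```text
the job is handed in; nothing more can be done
None
```

I turned the key to the stop (about 7 N by my estimate) and back until I felt the home end. The key is now back upright in its stand, about 1 mm off centre, and I handed the job in at about 41 s; no verdict was returned.

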